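Lock the label reel with its wing nut

TASK

Put the big wing nut on the upright threaded spindle of the label stand and tighten it until the sprung clamp disc is pressed fully down onto the label reel, then let go. It must drop into its thread starts before you run it on: set it on squarely, turn it backward (anticlockwise from above) until you feel it drop, then clockwise; never force it, and leave the bottles, jar, spare reel and small wing nut alone.

Things in the scene. Friction and masses are not known exactly. Their poses are not given: they have to be found in the camera images.
- nut: the big wing nut, aluminium, 110 g, upright on the table at first. Closed-topped hub 42 mm across, 35 mm tall, open below. A flat upright wing bar runs across the hub's top: 64 mm long (74 with its rounded ears), 10 mm thick, 26 mm tall, so 61 mm in all; pinch it across its thickness. Origin: centre of the hub's underside; z up the axis, x along the bar, y across it
- nut_bar (a point): centre of the big nut's wing bar, on its axis, 48 mm above the nut's origin and 13 mm above the hub's top. Inside the nut's 32 mm bore, out of sight, three lugs 120 degrees apart run in the spindle's thread; their lowest edges are 4 mm above the underside
- stand: the label stand, fixed to the table: dark steel base 210 x 150 x 15 mm with an upright steel spindle, around it a label reel 110 mm across (top 55 mm above the table); 75 to 135 mm from the spindle towards the stand's +x, two cheeks with rollers, 60 mm tall. Origin on the spindle's axis at table height; z up. The angle of the thread starts about the axis varies and is not told by this pose
- spindle_top (a point): tip of the spindle, on its axis, 90 mm above the table. A 5.5 mm tall cone (11 to 20 mm across) at the tip leads the nut on. The nut's lugs come to rest on the crown 10 mm below the tip, the nut's underside then being about 76 mm above the table (78.5 mm if they land on the stop teeth)
- crown (a point): centre of the thread's crown, 30 mm across, 80 mm above the table. Right-handed thread, three starts, lead 27 mm a turn. Each 120 degrees: a level ledge, shut at its clockwise end by a stop tooth 2.5 mm high, where lugs turned clockwise jam, then an entry slot. Turned anticlockwise, at most 2.1 rad, the nut drops into the slots: underside at 69 mm; it turns back no farther
- disc (a joint): how far the sprung clamp disc is pressed down, in m: 0 = up (free), 0.004 = down on the reel. Spring: 3 N preload plus 1 N per mm; the thread holds what the nut has pressed down
- disc_top (a point): centre of the upper face of the clamp disc, flat aluminium, 80 mm across, 5 mm thick, around the spindle; 64 mm above the table when up, 60 mm when down. After the drop the nut, turned clockwise, meets the disc after about 1.3 rad and has it fully down after about 2.4 rad in all
- small_nut: a smaller wing nut of the same make that belongs elsewhere: hub 25 mm across, 37 mm tall in all, wing bar 38 mm long. Leave alone. Origin at the centre of its underside
- amber_bottle: small amber bottle with black cap, 42 mm across, 85 mm tall, standing near the big wing nut. Leave alone. Origin at the centre of its underside
- dropper: slim amber bottle with white cap, 30 mm across, 70 mm tall, standing beside the label stand. Leave alone. Origin at the centre of its underside
- jar: glass jar with a metal lid, 64 mm across, 70 mm tall. Leave alone. Origin at the centre of its underside
- blue_bottle: blue bottle with white cap, 52 mm across, 120 mm tall. Leave alone. Origin at the centre of its underside
- spare_reel: spare paper label reel lying flat, 90 mm across with a 38 mm hole, 30 mm tall. Leave alone. Origin at the centre of its underside
Not all that is in view belongs to the job. What is shaped like the nut but purple or red is not meant.

How it is judged:
On the way:
1. the nut sits over the spindle with its lugs dropped into the thread starts (horizontal distance between nut and stand below 0.004 m and z of nut in the frame of stand between 0.05 and 0.0715 m and angle between nut's own z axis and vertical below 0.12 rad), for 0.1 s.
At the end, for the whole second after the job is handed in: the clamp disc is held down by the nut alone to within 1.2 mm of the reel (joint above 2.8 of 4 mm), the big nut upright within 4 degrees, centred on the spindle within 3 mm, at rest and released (value of joint disc above 0.0028 m and horizontal distance between nut and stand below 0.003 m and angle between nut's own z axis and vertical below 0.07 rad and linear speed of nut below 0.01 m/s); the robot touches nothing.
It fails at once if the nut is forced: more than 80 N between the nut and the stand (with its spindle and disc) (contact force between nut and stand above 80 N).
It fails at once if a bystander is shifted by more than 25 mm (distance of any of small_nut, amber_bottle, dropper, jar, blue_bottle, spare_reel from where it was at the start of the episode above 0.025 m).
It also fails if it takes over 69 s, if anything falls off the work surface, if the arm or the gripper's body presses on something with over 40 N, if the wrist force passes 120 N, or if a joint passes its speed limit or range.

ROBOT

A 6-joint arm with a two-finger parallel gripper is mounted at the origin on the work surface. World frame = base frame: x ahead of the robot, y to its left, z up, the work surface at z = 0. Lengths are in m, angles in rad, forces in N, time in s.
With the tool pointing down it reaches from about 0.3 to 0.775 m from the base axis. Payload 14.6 kg.
Tool frame: the origin (TCP) lies midway between the tips of the shut fingers; the grasp point (between the pads) lies 19 mm behind it; z points along the fingers, y is the direction in which the jaws open and shut (so a half turn about z gives the same grasp; the last joint's range is limited). The gripper opens to 94 mm and grips with 3 to 60 N. Pads are 16 mm wide; open, the fingers measure 119 mm over their backs; the gripper's body (75 mm by 177 mm) begins 78 mm behind the grasp point.
Start: joints at [-1.332, 0.3, 1.521, -0, 1.321, -0.067], TCP at [0.166, -0.524, 0.205] pointing down, gripper open.
Joint ranges: [-3.03, 3.03], [-0.79, 2.21], [0.23, 2.52], [-1.04, 4.18], [0, 3.07], [-2.55, 2.55]. Speed limits (rad/s): [2.22, 2.22, 2.57, 3.14, 3.14, 3.14].

INTERFACE

Orientations are given as [roll, pitch, yaw] about the fixed x, y, z axes, in that order (R = Rz(yaw) Ry(pitch) Rx(roll)).
In Python, from station import readout, imaging, job gives the robot as it stands.
- The arm moves only by the tool arm_command, never from a script. Its argument "increments" is a list of rows, each an object with "gripper": the opening, from 0 (shut) to 1 (fully open); "slide": the shift along the world's x, y, z in m, a list of three; "yaw": the turn about the world's z in rad. A call has 1 to 8 rows; each row is the pose to reach, as a shift and turn from the pose commanded when the call began; what a row does not reach only later rows make up. A row lasts 1/8 s, in which the tool goes at most 62.5 mm and 10.7 degrees, less where a joint would pass 70% of its speed; a pose out of reach is approached as far as the arm can. A call with a gripper value outside its range is refused whole. The fingers move at their own pace and stop on an object; "grip_force" is the grip in N (left out, the last holds). Time passes only in rows, so rows that repeat a pose let the fingers close. It gives the time, the measured TCP pose, the force and the opening at its end, in the units of the state.
- readout.get_obs(): the state, without advancing time (a new reading comes with each control period).
- imaging.camera(name): name is "side" or "top" or "wrist"; returns a dict with "color" (480x640x3 uint8, red, green, blue), "mtx" (3x3 intrinsics, pixels), "D" ([k1, k2, p1, p2, k3] as OpenCV has them; the pictures are not rectified), "rvec" (rotation vector, rad) and "tvec" (3), from world to camera coordinates, as OpenCV has them. Camera axes: x right, y down, z forward; pixel columns grow to the right and rows downward; lengths in m; the calibration is good to about 2 mm. A picture is of the moment at which its call begins. There is no depth.
- job.hand_in(): hands the job in, once; it reports no verdict.
The state is a dict: "time_s": time; "qpos": joint angles; "joint_vel": joint speeds; "tau": joint torques, N m; "ee_pos": TCP position; "eef_rot": TCP orientation; "force": force on the tool from outside, world axes, zero at the start; "moment": the same for the moment, N m; "grip_width": finger opening in m.
Only numpy, scipy, OpenCV 4.12 (cv2) and the standard library are available. Lean on these libraries where they do the work, as an engineer would, in place of code of your own. Each camera call takes 0.05 s, during which the arm holds its last target. There are 200 camera calls.

## Working session

There is one attempt and no reset: what is moved stays moved. The work goes in short steps, Python scripts to look and compute and a tool call to move; the robot and the scene stay as the last step left them, time stands still between calls to the robot, and variables do not carry over. Pictures are saved under pics/ and viewed, about 8 in all and at most 12, crops included, and the job is handed in when it is done.

Besides the shell and the picture viewer there is one more tool, called after "Request:" by a JSON object that holds its "api" and its "payload", one argument or row to a line. arm_command: Moves the arm, as the interface text tells. Its arguments: {"type":"object","properties":{"increments":{"type":"array","items":{"type":"object","properties":{"gripper":{"type":"number"},"slide":{"type":"array","items":{"type":"number"}},"yaw":{"type":"number"}}}},"grip_force":{"type":"number"}},"required":["increments"]}

```bash
mkdir -p pics
python3 - <<'E'
from station import readout, imaging
import cv2
o=readout.get_obs(); print({k:o[k] for k in('time_s','ee_pos','eef_rot','force','grip_width')})
for n in('top','side'):
    c=imaging.camera(n); cv2.imwrite(f'pics/{n}0.png',c['color'][:,:,::-1]); print(n,c['mtx'],c['D'],c['rvec'],c['tvec'])
E
```

```text
{'time_s': 0.0, 'ee_pos': array([ 0.16552113, -0.52422635,  0.2048922 ]), 'eef_rot': array([-3.14047536e+00, -7.79561968e-05,  3.05793210e-01]), 'force': array([-1.0315798 , -0.05772048,  0.82858905]), 'grip_width': 0.093705069834451}
top [[453.8616507    0.         317.43299651]
 [  0.         453.8616507  232.96452811]
 [  0.           0.           1.        ]] [-0.10931255  0.          0.          0.          0.        ] [ 2.13263937 -2.15701538  0.13266153] [0.06082686 0.49800535 0.89132975]
side [[439.33042497   0.         317.71285968]
 [  0.         439.33042497 238.66419047]
 [  0.           0.           1.        ]] [-0.0338933  0.         0.         0.         0.       ] [ 0.90395194 -2.35739512  1.22644563] [0.40482049 0.23932715 0.85228157]
```

View pics/top0.png

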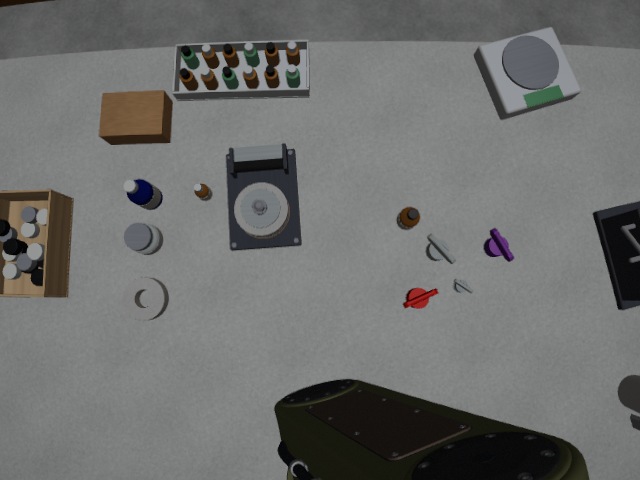

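View pics/side0.png

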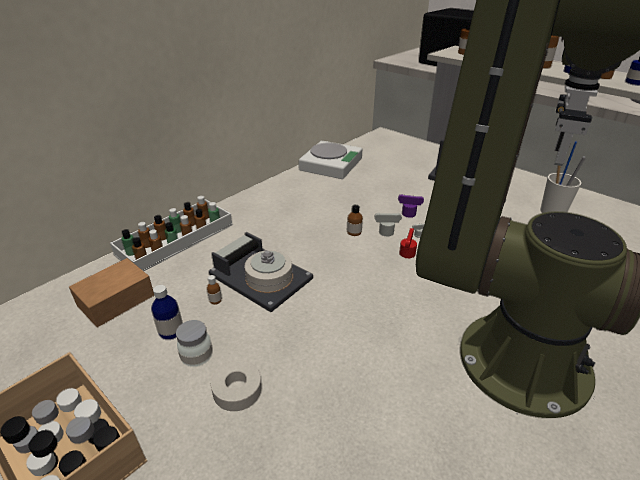

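Top view: the grey big nut has its bar from about (430,236) to (453,262), the small nut is at (462,286), the amber bottle at (409,217), and the spindle tip at (260,207).

```bash
cat > h.py <<'E'
import numpy as np, cv2
from station import readout, imaging
def unproj(c,px,z):
    R=cv2.Rodrigues(np.array(c['rvec'],float))[0]; t=np.array(c['tvec'],float).ravel()
    u=cv2.undistortPoints(np.array([[px]],float),c['mtx'],np.array(c['D'],float)).ravel()
    d=R.T@np.array([u[0],u[1],1]); C=-R.T@t
    return C+d*(z-C[2])/d[2]
def proj(c,P):
    return cv2.projectPoints(np.array(P,float).reshape(-1,1,3),np.array(c['rvec'],float),np.array(c['tvec'],float),c['mtx'],np.array(c['D'],float))[0].reshape(-1,2)
E
python3 - <<'E'
from h import *
c=imaging.camera('top'); s=imaging.camera('side')
for n,p,z in [('tip',(260,207),.09),('reel',(262,210),.055),('barA',(430,236),.061),('barB',(453,262),.061),('barmid',(441.5,249),.061),('hub',(436,253),.03),('amber',(411,214),.085),('small',(462,286),.037),('dropper',(198,188),.07),('purple',(500,245),.06),('red',(421,298),.06),('base1',(226,154),.015),('base2',(301,245),.015),('cheek',(258,158),.06)]: print(n,unproj(c,p,z).round(3))
print('side',unproj(s,(388,217),.06).round(3),unproj(s,(267,254),.09).round(3))
im=c['color'][:,:,::-1]
a=cv2.resize(im[205:305,385:525],None,fx=4,fy=4,interpolation=cv2.INTER_CUBIC); 
b=cv2.resize(im[135:255,215:315],None,fx=4,fy=4,interpolation=cv2.INTER_CUBIC)
b=cv2.resize(b,(int(b.shape[1]*400/480),400)); cv2.imwrite('pics/c1.png',np.hstack([a,b])[:, :800] if 0 else a); cv2.imwrite('pics/c2.png',b)
E
```

```text
tip [0.543 0.165 0.09 ]
reel [0.544 0.166 0.055]
barA [ 0.486 -0.169  0.061]
barB [ 0.434 -0.212  0.061]
barmid [ 0.46  -0.191  0.061]
hub [ 0.455 -0.187  0.03 ]
amber [ 0.527 -0.128  0.085]
small [ 0.387 -0.236  0.037]
dropper [0.588 0.294 0.07 ]
purple [ 0.466 -0.31   0.06 ]
red [ 0.364 -0.146  0.06 ]
base1 [0.676 0.251 0.015]
base2 [0.477 0.09  0.015]
cheek [0.651 0.175 0.06 ]
side [ 0.451 -0.177  0.06 ] [0.54  0.176 0.09 ]
```

View pics/c1.png

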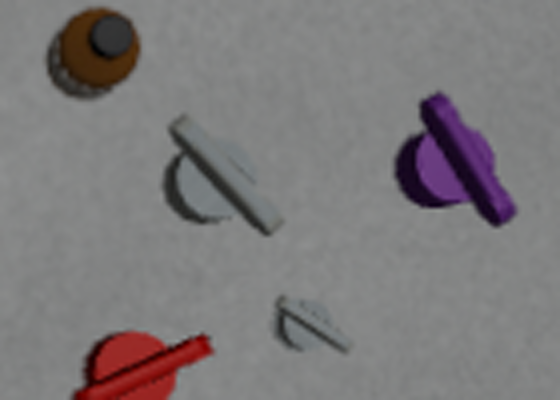

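The crop shows the bar centre at about pixel (441.7,248.7). That puts the nut at (0.460,-0.190) with the bar angle about 0.69 rad. I'll move above it and check with the wrist camera.

Request:
{"api": "arm_command", "payload": {
  "increments": [
    {"slide":[0.04,0.045,0],"yaw":0.05,"gripper":0.7},
    {"slide":[0.08,0.09,0],"yaw":0.1,"gripper":0.7},
    {"slide":[0.12,0.135,0],"yaw":0.15,"gripper":0.7},
    {"slide":[0.16,0.18,0],"yaw":0.2,"gripper":0.7},
    {"slide":[0.2,0.225,0],"yaw":0.25,"gripper":0.7},
    {"slide":[0.24,0.27,-0.01],"yaw":0.31,"gripper":0.7},
    {"slide":[0.294,0.334,-0.03],"yaw":0.384,"gripper":0.7},
    {"slide":[0.294,0.334,-0.03],"yaw":0.384,"gripper":0.7}
  ]
}}

```text
time_s: 1.2
ee_pos: [0.4607, -0.1879, 0.1745]
eef_rot: [-3.14, 0.0, 0.694]
force: [1.9, -0.2, 0.7]
grip_width: 0.0661
```

Request:
{"api": "arm_command", "payload": {
  "increments": [
    {"gripper":0.7},
    {"gripper":0.7},
    {"gripper":0.7}
  ]
}}

```text
invalid input
```

Run:
```python
from h import *
o=readout.get_obs(); print({k:o[k] for k in('time_s','ee_pos','eef_rot','force','grip_width')})
c=imaging.camera('wrist'); cv2.imwrite('pics/w1.png',c['color'][:,:,::-1])
print(proj(c,[[.46,-.19,.061],[.46,-.19,.035],[.486,-.169,.061],[.434,-.212,.061]]))
```

```text
{'time_s': 1.2, 'ee_pos': array([ 0.46067651, -0.18791141,  0.17454275]), 'eef_rot': array([-3.14041688e+00,  2.90512901e-04,  6.93657094e-01]), 'force': array([ 1.90921115, -0.21252621,  0.72402681]), 'grip_width': 0.06609505815862032}
[[321.35103873 239.6169416 ]
 [321.4131041  231.9704205 ]
 [321.88892172 201.0914497 ]
 [321.71253649 276.53442389]]
```

View pics/w1.png

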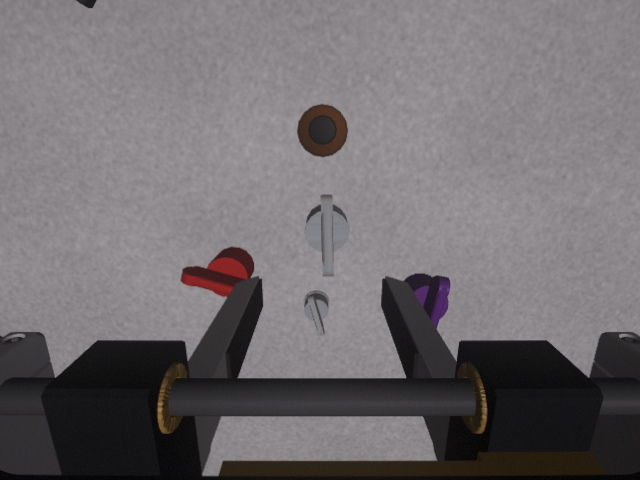

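Wrist view: the bar runs (327,196)–(328,275), parallel to the fingers and about 6 px right of the prediction. The red and purple nuts are at the sides.

Run:
```python
from h import *
c=imaging.camera('wrist')
m=unproj(c,(327.4,235.5),.061); a=unproj(c,(327,196),.061); b=unproj(c,(328,275),.061); print(m,a,b,np.linalg.norm(a-b),np.arctan2(*(a-b)[1::-1]), unproj(c,(327,228),.035), unproj(c,(316,313),.037),unproj(c,(323,130),.085))
o=readout.get_obs(); print(o['ee_pos'],o['eef_rot'],proj(c,[o['ee_pos']]))
```

```text
[ 0.46675326 -0.19074988  0.061     ] [ 0.49258604 -0.16869564  0.061     ] [ 0.4393212  -0.21440358  0.061     ] 0.07018803292576954 0.7091926857301506 [ 0.46684544 -0.19065407  0.035     ] [ 0.39381745 -0.2375193   0.037     ] [ 0.53024261 -0.13302808  0.085     ]
[ 0.46029859 -0.18867261  0.17463434] [-3.14020118e+00  4.06837240e-04  6.92728178e-01] [[319.80499721 296.094605  ]]
```

Request:
{"api": "arm_command", "payload": {
  "increments": [
    {"slide":[0.0065,-0.001,-0.03],"yaw":0.014,"gripper":0.6},
    {"slide":[0.0065,-0.001,-0.06],"yaw":0.014,"gripper":0.6},
    {"slide":[0.0065,-0.001,-0.09],"yaw":0.014,"gripper":0.6},
    {"slide":[0.0065,-0.001,-0.115],"yaw":0.014,"gripper":0.6},
    {"slide":[0.0065,-0.001,-0.13],"yaw":0.014,"gripper":0.6},
    {"slide":[0.0065,-0.001,-0.1355],"yaw":0.014,"gripper":0.6},
    {"slide":[0.0065,-0.001,-0.1355],"yaw":0.014,"gripper":0.6}
  ]
}}

```text
time_s: 2.17
ee_pos: [0.4662, -0.1918, 0.0403]
eef_rot: [3.141, -0.0, 0.704]
force: [-0.4, -0.2, -0.0]
grip_width: 0.0562
```

Request:
{"api": "arm_command", "payload": {
  "increments": [
    {"slide":[0,0,0],"gripper":0.3},
    {"slide":[0,0,0],"gripper":0.1},
    {"slide":[0,0,0],"gripper":0},
    {"slide":[0,0,0],"gripper":0},
    {"slide":[0,0,0],"gripper":0},
    {"slide":[0,0,0],"gripper":0}
  ],
  "grip_force": 20
}}

```text
invalid input
```

Request:
{"api": "arm_command", "payload": {
  "increments": [
    {"slide":[0,0,0],"yaw":0,"gripper":0.3},
    {"slide":[0,0,0],"yaw":0,"gripper":0.1},
    {"slide":[0,0,0],"yaw":0,"gripper":0},
    {"slide":[0,0,0],"yaw":0,"gripper":0},
    {"slide":[0,0,0],"yaw":0,"gripper":0},
    {"slide":[0,0,0],"yaw":0,"gripper":0}
  ],
  "grip_force": 20
}}

```text
time_s: 2.92
ee_pos: [0.466, -0.1914, 0.0398]
eef_rot: [-3.141, 0.0, 0.704]
force: [0.1, -0.2, -1.8]
grip_width: 0.0097
```

Request:
{"api": "arm_command", "payload": {
  "increments": [
    {"slide":[0,0,0.05],"yaw":0,"gripper":0},
    {"slide":[0,0,0.1],"yaw":0,"gripper":0},
    {"slide":[0,0,0.14],"yaw":0,"gripper":0},
    {"slide":[0.005,0.03,0.14],"yaw":0.15,"gripper":0},
    {"slide":[0.015,0.07,0.14],"yaw":0.3,"gripper":0},
    {"slide":[0.025,0.11,0.14],"yaw":0.45,"gripper":0},
    {"slide":[0.035,0.15,0.14],"yaw":0.6,"gripper":0},
    {"slide":[0.045,0.2,0.14],"yaw":0.75,"gripper":0}
  ]
}}

```text
time_s: 3.92
ee_pos: [0.5112, 0.0096, 0.1799]
eef_rot: [-3.142, 0.0, 1.458]
force: [1.0, -0.2, -1.6]
grip_width: 0.01
```

Request:
{"api": "arm_command", "payload": {
  "increments": [
    {"slide":[0.005,0.035,0],"yaw":0.15,"gripper":0},
    {"slide":[0.015,0.07,0],"yaw":0.3,"gripper":0},
    {"slide":[0.02,0.105,0],"yaw":0.42,"gripper":0},
    {"slide":[0.025,0.135,0],"yaw":0.5,"gripper":0},
    {"slide":[0.032,0.156,0],"yaw":0.55,"gripper":0},
    {"slide":[0.032,0.156,0],"yaw":0.55,"gripper":0},
    {"slide":[0.032,0.156,0],"yaw":0.55,"gripper":0},
    {"slide":[0.032,0.156,0],"yaw":0.55,"gripper":0}
  ]
}}

```text
time_s: 4.92
ee_pos: [0.5431, 0.1637, 0.18]
eef_rot: [-3.142, 0.0, 2.002]
force: [-0.2, -1.0, -1.1]
grip_width: 0.01
```

Run:
```python
from h import *
o=readout.get_obs(); print({k:o[k] for k in('time_s','ee_pos','eef_rot','force','grip_width','qpos')})
ims=[]
for n in('wrist','side','top'):
    c=imaging.camera(n); cv2.imwrite(f'pics/{n}2.png',c['color'][:,:,::-1])
    p=proj(c,[[.543,.166,.09],[.543,.166,.055],o['ee_pos'],o['ee_pos']-[0,0,.0395]]);print(n,p.round(1).tolist())
    ims.append(c['color'][:,:,::-1])
x,y=proj(imaging.camera('side'),[[.543,.166,.1]])[0].astype(int)
cv2.imwrite('pics/s2.png',np.hstack([ims[0][:,120:520],cv2.resize(ims[1][y-60:y+60,x-50:x+50],(400,480),interpolation=cv2.INTER_CUBIC)])); print(x,y)
```

```text
{'time_s': 4.925, 'ee_pos': array([0.54310009, 0.16370157, 0.18001764]), 'eef_rot': array([-3.14155611e+00,  8.40345742e-05,  2.00223557e+00]), 'force': array([-0.22921143, -0.96413115, -1.0723984 ]), 'grip_width': 0.009956352493517444, 'qpos': array([ 2.28234139e-01,  3.59270751e-01,  1.50274343e+00, -9.36214743e-05,
        1.27959730e+00, -2.03178226e-01])}
wrist [[321.9, 240.7], [321.8, 229.8], [320.5, 289.8], [320.6, 265.1]]
side [[269.4, 251.3], [270.4, 263.5], [267.4, 217.4], [268.6, 232.5]]
top [[259.6, 207.1], [262.1, 210.4], [253.8, 197.1], [257.0, 201.7]]
269 247
```

View pics/s2.png

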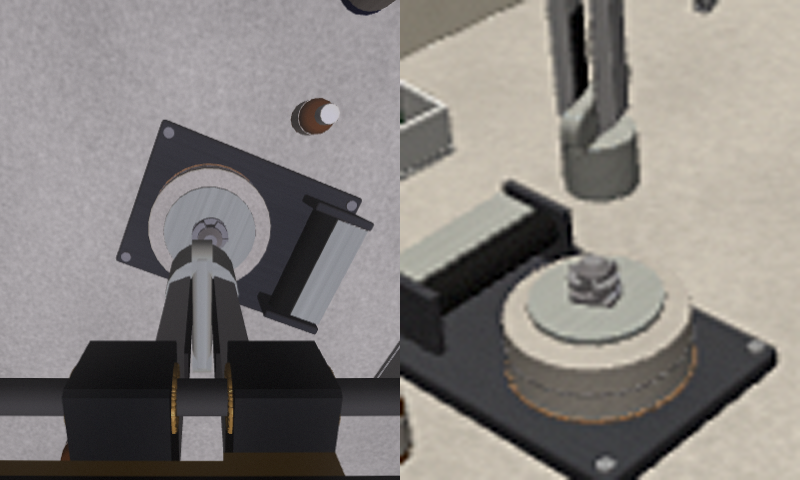

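The wrist view shows the spindle and disc centred near px (329.5,230), right of where the top camera put them. I'll fit the reel and disc circles and check the nut in the hand.

```bash
cat > fit.py <<'E'
from h import *
from scipy.optimize import minimize
th=np.linspace(0,2*np.pi,240,endpoint=False)
def circ(x,y,z,r): return np.c_[x+r*np.cos(th),y+r*np.sin(th),np.full_like(th,z)]
def fit(c,circs,x0,ok=lambda p:np.ones(len(p),bool)):
    g=cv2.cvtColor(c['color'],cv2.COLOR_RGB2GRAY)
    e=cv2.Canny(g,40,100); d=cv2.distanceTransform(255-e,cv2.DIST_L2,5)
    def cost(v):
        s=0
        for z,r in circs:
            p=proj(c,circ(*v,z,r)); p=p[ok(p)]
            q=cv2.remap(d,p[:,0].astype(np.float32),p[:,1].astype(np.float32),cv2.INTER_LINEAR).ravel()
            s+=np.minimum(q,3).mean()
        return s
    best=min(((cost((x0[0]+i,x0[1]+j)),(x0[0]+i,x0[1]+j)) for i in np.arange(-.01,.0101,.001) for j in np.arange(-.01,.0101,.001)))
    r=minimize(cost,best[1],method='Nelder-Mead',options=dict(initial_simplex=np.array(best[1])+[[0,0],[.001,0],[0,.001]]))
    return r.x.round(4),round(r.fun,2)
E
python3 - <<'E'
from fit import *
def load(n,f):
    c=imaging.camera(n); c['color']=cv2.imread(f)[:,:,::-1].copy(); return c
C=[(.064,.04),(.055,.055)]
w=imaging.camera('wrist')
print('wrist',fit(w,C,(.546,.166),lambda p:p[:,1]<235), [fit(w,[k],(.546,.166),lambda p:p[:,1]<235) for k in C])
t=load('top','pics/top0.png'); print('top',fit(t,C,(.546,.166)),[fit(t,[k],(.546,.166)) for k in C])
s=load('side','pics/side0.png'); print('side',fit(s,C,(.546,.166)),[fit(s,[k],(.546,.166)) for k in C])
# in-hand nut expected
o=readout.get_obs(); T=o['ee_pos']; y=o['eef_rot'][2]; u=np.array([np.cos(y),np.sin(y),0]); v=np.array([-u[1],u[0],0])
P=[T+u*.037+v*k+[0,0,h] for k in(-.005,.005) for h in(.0215,-.004)]+[T-u*.037+[0,0,.0215]]
print('bar end',proj(w,P).round(1).tolist())
cv2.imwrite('pics/w3.png',cv2.resize(w['color'][180:400,260:400,::-1],None,fx=2.7,fy=2.7,interpolation=cv2.INTER_CUBIC))
E
```

```text
wrist (array([0.5494, 0.1672]), np.float64(0.94)) [(array([0.5485, 0.1688]), np.float64(0.22)), (array([0.5494, 0.1673]), np.float64(0.34))]
top (array([0.5471, 0.1691]), np.float64(1.18)) [(array([0.5459, 0.1684]), np.float64(0.79)), (array([0.5477, 0.1694]), np.float64(0.25))]
side (array([0.5474, 0.1704]), np.float64(1.69)) [(array([0.5424, 0.1746]), np.float64(0.9)), (array([0.5466, 0.1706]), np.float64(0.61))]
bar end [[331.3, 234.5], [330.0, 222.0], [309.6, 234.5], [311.1, 222.0], [320.7, 372.0]]
```

View pics/w3.png

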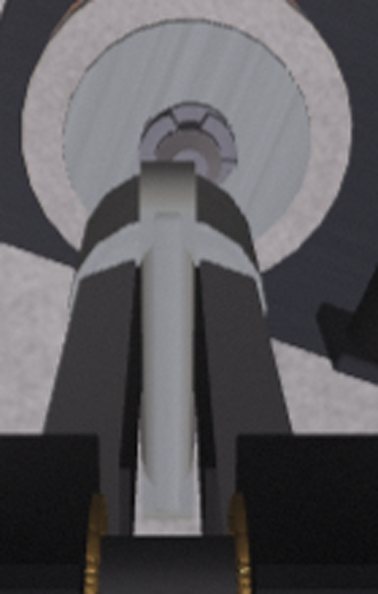

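The in-hand bar's far end is at about px (322,240) and its top edge at y≈259. The hub rim shows on both sides. I'll check the nut's offset along the bar against the hub circles.

Run:
```python
from fit import *
w=imaging.camera('wrist')
o=readout.get_obs(); T=o['ee_pos']; y=o['eef_rot'][2]; u=np.array([np.cos(y),np.sin(y),0])
im=w['color'][:,:,::-1].copy()
C=[(T[2]-.0045,.021),(T[2]-.0395,.021)]
print(fit(w,C[:1],T[:2],lambda p:(p[:,1]<290)),fit(w,C[1:],T[:2],lambda p:(p[:,1]<265)),fit(w,C,T[:2],lambda p:(p[:,1]<285)),T,u)
big=cv2.resize(im[200:400,250:400],None,fx=4,fy=4,interpolation=cv2.INTER_CUBIC)
outs=[]
for dx in(0,-.005):
    b=big[:420].copy()
    for z,r in C:
        p=((proj(w,circ(*(T+u*dx)[:2],z,r))-[250,200]+.5)*4).astype(int)
        for q in p[::2]: cv2.circle(b,tuple(map(int,q)),1,(0,0,255),-1)
    for x in(.032,.037):
      for h in(.0215,-.0045):
        q=((proj(w,[T+u*(x+dx)+[0,0,h]])[0]-[250,200]+.5)*4).astype(int); cv2.circle(b,tuple(map(int,q)),4,(0,255,0),1)
    outs.append(b[:,100:500])
cv2.imwrite('pics/w4.png',np.hstack(outs))
```

```text
(array([0.5458, 0.1596]), np.float64(0.73)) (array([0.546 , 0.1594]), np.float64(0.74)) (array([0.5459, 0.1596]), np.float64(1.56)) [0.54307582 0.1644405  0.1799726 ] [-0.41946828  0.90776999  0.        ]
```

View pics/w4.png

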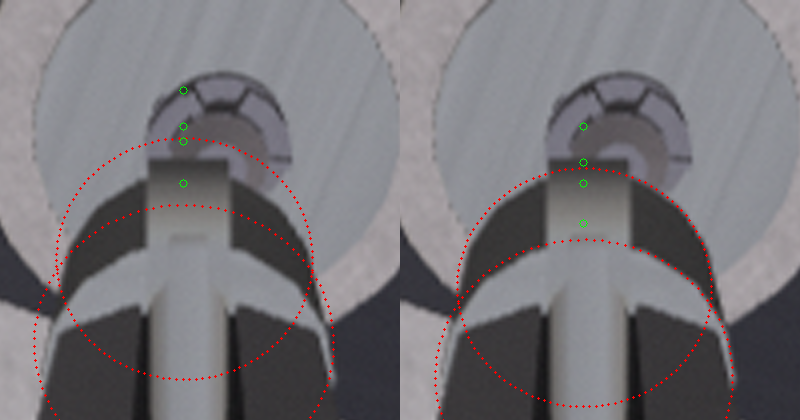

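The fit puts the nut's axis about 5.5 mm behind the TCP along the bar (right-hand overlay matches): nut (0.5459,0.1596), spindle ≈(0.549,0.168). I'll correct, lower to just above the tip and measure again.

Request:
{"api": "arm_command", "payload": {
  "increments": [
    {"slide":[0.003,0.0085,0],"yaw":0,"gripper":0},
    {"slide":[0.003,0.0085,-0.02],"yaw":0,"gripper":0},
    {"slide":[0.003,0.0085,-0.035],"yaw":0,"gripper":0},
    {"slide":[0.003,0.0085,-0.043],"yaw":0,"gripper":0},
    {"slide":[0.003,0.0085,-0.043],"yaw":0,"gripper":0},
    {"slide":[0.003,0.0085,-0.043],"yaw":0,"gripper":0}
  ]
}}

```text
time_s: 6.08
ee_pos: [0.5464, 0.1731, 0.1375]
eef_rot: [3.141, 0.0, 2.004]
force: [0.6, 0.3, -1.3]
grip_width: 0.01
```

Run:
```python
from fit import *
o=readout.get_obs(); T=o['ee_pos']; y=o['eef_rot'][2]; u=np.array([np.cos(y),np.sin(y),0]); N=T-u*.0055
print(o['time_s'],T,y,o['force'],'exp nut',N[:2])
w=imaging.camera('wrist'); top=imaging.camera('top'); s=imaging.camera('side')
H=[(T[2]-.0045,.021),(T[2]-.0395,.021)]
print('hub wrist',fit(w,H,N[:2],lambda p:p[:,1]<285))
for n,z,r in(('reel',.055,.055),('disc',.064,.04)): print(n,fit(w,[(z,r)],(.549,.168),lambda p:p[:,1]<235))
for n,c in(('side',s),('top',top)):
    print(n,'reel',fit(c,[(.055,.055)],(.549,.168)),'hub',fit(c,H,N[:2]))
x,yy=proj(s,[N-[0,0,.0395]])[0].astype(int)
b=s['color'][yy-45:yy+45,x-37:x+38,::-1]
cv2.imwrite('pics/s5.png',np.hstack([cv2.resize(w['color'][120:420,200:450,::-1],(400,480)),cv2.resize(b,(400,480),interpolation=cv2.INTER_CUBIC)]))
```

```text
6.075 [0.54636593 0.17310185 0.13754461] 2.003740688463559 [ 0.59177472  0.33979376 -1.30529841] exp nut [0.54867343 0.16810932]
hub wrist (array([0.5492, 0.1683]), np.float64(1.4))
reel (array([0.5493, 0.1673]), np.float64(0.28))
disc (array([0.5486, 0.1688]), np.float64(0.19))
side reel (array([0.5466, 0.1707]), np.float64(0.58)) hub (array([0.5487, 0.1708]), np.float64(1.56))
top reel (array([0.5489, 0.1701]), np.float64(1.73)) hub (array([0.5515, 0.1614]), np.float64(2.99))
```

View pics/s5.png

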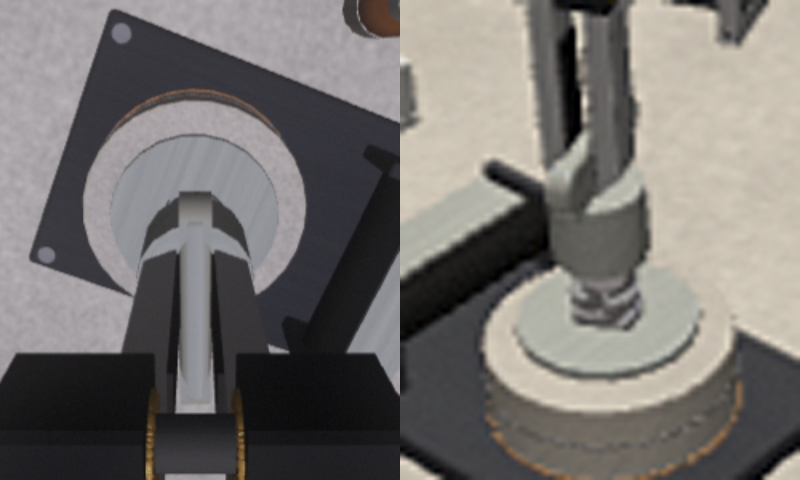

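In the wrist view the nut hub and spindle agree within about 1 mm, and the side view shows the hub over the spindle. Lowering gently.

Request:
{"api": "arm_command", "payload": {
  "increments": [
    {"slide":[0,0,-0.004],"yaw":0,"gripper":0},
    {"slide":[0,0,-0.008],"yaw":0,"gripper":0},
    {"slide":[0,0,-0.012],"yaw":0,"gripper":0},
    {"slide":[0,0,-0.015],"yaw":0,"gripper":0},
    {"slide":[0,0,-0.017],"yaw":0,"gripper":0},
    {"slide":[0,0,-0.017],"yaw":0,"gripper":0}
  ]
}}

```text
time_s: 6.98
ee_pos: [0.546, 0.173, 0.1198]
eef_rot: [-3.141, -0.0, 2.004]
force: [0.1, 0.7, -1.2]
grip_width: 0.0099
```

Request:
{"api": "arm_command", "payload": {
  "increments": [
    {"slide":[0,0,-0.001],"yaw":0,"gripper":0},
    {"slide":[0,0,-0.002],"yaw":0,"gripper":0},
    {"slide":[0,0,-0.003],"yaw":0,"gripper":0},
    {"slide":[0,0,-0.003],"yaw":0,"gripper":0}
  ]
}}

```text
time_s: 7.48
ee_pos: [0.546, 0.173, 0.1168]
eef_rot: [-3.141, -0.0, 2.004]
force: [-0.2, -0.3, -1.6]
grip_width: 0.01
```

Request:
{"api": "arm_command", "payload": {
  "increments": [
    {"slide":[0,0,-0.0007],"yaw":0,"gripper":0},
    {"slide":[0,0,-0.0014],"yaw":0,"gripper":0},
    {"slide":[0,0,-0.0014],"yaw":0,"gripper":0}
  ]
}}

```text
time_s: 7.85
ee_pos: [0.546, 0.173, 0.1155]
eef_rot: [-3.142, -0.0, 2.004]
force: [0.2, -0.1, -1.4]
grip_width: 0.0098
```

Request:
{"api": "arm_command", "payload": {
  "increments": [
    {"slide":[0,0,-0.0005],"yaw":0,"gripper":0},
    {"slide":[0,0,-0.001],"yaw":0,"gripper":0},
    {"slide":[0,0,-0.001],"yaw":0,"gripper":0}
  ]
}}

```text
time_s: 8.22
ee_pos: [0.5461, 0.173, 0.1145]
eef_rot: [-3.142, -0.0, 2.004]
force: [0.1, -0.6, -2.0]
grip_width: 0.0102
```

Request:
{"api": "arm_command", "payload": {
  "increments": [
    {"slide":[0,0,-0.0005],"yaw":0,"gripper":0},
    {"slide":[0,0,-0.001],"yaw":0,"gripper":0},
    {"slide":[0,0,-0.001],"yaw":0,"gripper":0}
  ]
}}

```text
time_s: 8.6
ee_pos: [0.546, 0.173, 0.1135]
eef_rot: [-3.141, -0.0, 2.004]
force: [0.1, -0.5, -1.5]
grip_width: 0.0098
```

Request:
{"api": "arm_command", "payload": {
  "increments": [
    {"slide":[0,0,-0.0007],"yaw":0,"gripper":0},
    {"slide":[0,0,-0.0014],"yaw":0,"gripper":0},
    {"slide":[0,0,-0.002],"yaw":0,"gripper":0},
    {"slide":[0,0,-0.002],"yaw":0,"gripper":0}
  ]
}}

```text
time_s: 9.1
ee_pos: [0.546, 0.173, 0.1115]
eef_rot: [-3.141, -0.0, 2.004]
force: [-1.0, 0.2, -1.2]
grip_width: 0.0098
```

Run:
```python
from fit import *
o=readout.get_obs(); T=o['ee_pos']; y=o['eef_rot'][2]; u=np.array([np.cos(y),np.sin(y),0]); N=T-u*.0055
print(o['time_s'],T,y,o['force'],o['moment'],o['eef_rot'])
w=imaging.camera('wrist'); s=imaging.camera('side')
H=[(T[2]-.0045,.021)]
print('hub wrist',fit(w,H,N[:2],lambda p:p[:,1]<285))
x,yy=proj(s,[N-[0,0,.0395]])[0].astype(int)
b=cv2.resize(s['color'][yy-45:yy+45,x-37:x+38,::-1],(400,480),interpolation=cv2.INTER_CUBIC)
for z in(.064,.069,.076):
  for p in proj(s,circ(.549,.168,z,.021)): q=((p-[x-37,yy-45]+.5)*5.333).astype(int); cv2.circle(b,tuple(map(int,q)),0,(0,0,255) if z==.069 else (0,160,0) if z==.076 else (255,0,0),-1)
cv2.imwrite('pics/s6.png',np.hstack([cv2.resize(w['color'][120:420,200:450,::-1],(400,480)),b]))
```

```text
9.1 [0.5460469  0.17301442 0.1114803 ] 2.0037938742073718 [-1.03498329  0.16165568 -1.16777788] [-0.0150463  -0.12008798  0.01570218] [-3.14145565e+00 -9.39882097e-06  2.00379387e+00]
hub wrist (array([0.5489, 0.1683]), np.float64(0.83))
```

View pics/s6.png

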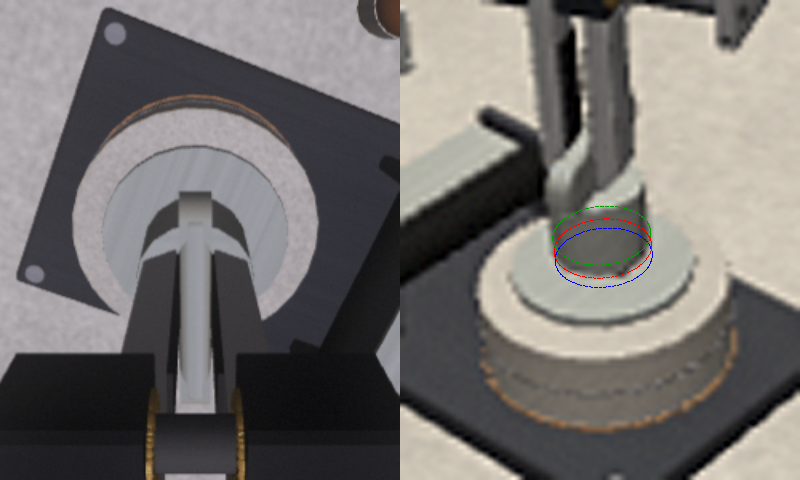

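The side view shows the underside near 0.070–0.072, already below ledge height (0.076), with no contact force. The lugs seem to have met the slots directly, so I'll lower to the slot bottom.

Request:
{"api": "arm_command", "payload": {
  "increments": [
    {"slide":[0,0,-0.0005],"yaw":0,"gripper":0},
    {"slide":[0,0,-0.001],"yaw":0,"gripper":0},
    {"slide":[0,0,-0.0015],"yaw":0,"gripper":0},
    {"slide":[0,0,-0.0015],"yaw":0,"gripper":0}
  ]
}}

```text
time_s: 9.7
ee_pos: [0.546, 0.173, 0.11]
eef_rot: [-3.142, -0.0, 2.004]
force: [0.4, 0.1, -0.3]
grip_width: 0.0097
```

Request:
{"api": "arm_command", "payload": {
  "increments": [
    {"slide":[0,0,-0.0005],"yaw":0,"gripper":0},
    {"slide":[0,0,-0.001],"yaw":0,"gripper":0},
    {"slide":[0,0,-0.001],"yaw":0,"gripper":0}
  ]
}}

```text
time_s: 10.07
ee_pos: [0.5461, 0.173, 0.109]
eef_rot: [-3.142, -0.0, 2.004]
force: [-0.5, -0.6, -1.5]
grip_width: 0.0099
```

Request:
{"api": "arm_command", "payload": {
  "increments": [
    {"slide":[0,0,0],"yaw":0,"gripper":0.25},
    {"slide":[0,0,0],"yaw":0,"gripper":0.25},
    {"slide":[0.0025,-0.005,0],"yaw":0,"gripper":0.25},
    {"slide":[0.0025,-0.005,0],"yaw":0,"gripper":0.25}
  ]
}}

```text
time_s: 10.58
ee_pos: [0.5488, 0.1676, 0.1091]
eef_rot: [3.142, 0.0, 2.003]
force: [-0.3, 0.6, 0.3]
grip_width: 0.0235
```

Run:
```python
from fit import *
o=readout.get_obs(); T=o['ee_pos']
print(o['time_s'],T,o['force'],o['grip_width'])
w=imaging.camera('wrist'); s=imaging.camera('side')
for z in(.069,.0715,.076): print(z,'wrist',fit(w,[(z+.035,.021)],(.549,.168),lambda p:p[:,1]<285),'side',fit(s,[(z+.035,.021),(z,.021)],(.549,.168)))
b=cv2.resize(s['color'][200:290,230:305,::-1],(400,480),interpolation=cv2.INTER_CUBIC)
cv2.imwrite('pics/s7.png',np.hstack([cv2.resize(w['color'][120:420,200:450,::-1],(400,480)),b]))
```

```text
10.575 [0.54877794 0.16763628 0.10908129] [-0.29699545  0.62986302  0.33478236] 0.023549520216624282
0.069 wrist (array([0.548 , 0.1685]), np.float64(0.92)) side (array([0.5472, 0.1705]), np.float64(1.25))
0.0715 wrist (array([0.5479, 0.1693]), np.float64(0.9)) side (array([0.5449, 0.1724]), np.float64(1.25))
0.076 wrist (array([0.5475, 0.1704]), np.float64(0.94)) side (array([0.5404, 0.1761]), np.float64(1.24))
```

View pics/s7.png

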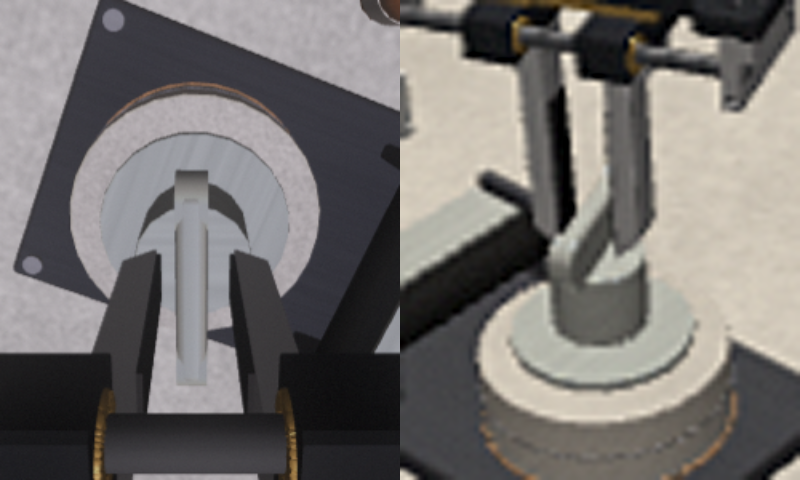

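The released nut stands upright in the slots. The side fit only agrees with the spindle centre when z = 0.069. I'll regrip centred and run it clockwise, following the 27 mm lead.

Request:
{"api": "arm_command", "payload": {
  "increments": [
    {"slide":[0,0,0],"yaw":0,"gripper":0},
    {"slide":[0,0,0],"yaw":0,"gripper":0},
    {"slide":[0,0,0],"yaw":0,"gripper":0}
  ],
  "grip_force": 20
}}

```text
time_s: 11.05
ee_pos: [0.5486, 0.1681, 0.1091]
eef_rot: [3.142, 0.0, 2.004]
force: [1.3, 0.3, -0.4]
grip_width: 0.0101
```

Request:
{"api": "arm_command", "payload": {
  "increments": [
    {"slide":[0,0,0],"yaw":-0.07,"gripper":0},
    {"slide":[0,0,0],"yaw":-0.14,"gripper":0},
    {"slide":[0,0,-0.0003],"yaw":-0.21,"gripper":0},
    {"slide":[0,0,-0.0006],"yaw":-0.28,"gripper":0},
    {"slide":[0,0,-0.0009],"yaw":-0.35,"gripper":0},
    {"slide":[0,0,-0.0011],"yaw":-0.4,"gripper":0},
    {"slide":[0,0,-0.0011],"yaw":-0.4,"gripper":0}
  ]
}}

```text
time_s: 11.92
ee_pos: [0.5484, 0.168, 0.1078]
eef_rot: [-3.141, 0.0, 1.604]
force: [-0.9, 0.2, -2.0]
grip_width: 0.01
```

Forces are tiny and it is running freely. Continuing.

Request:
{"api": "arm_command", "payload": {
  "increments": [
    {"slide":[0,0,-0.0004],"yaw":-0.1,"gripper":0},
    {"slide":[0,0,-0.0009],"yaw":-0.2,"gripper":0},
    {"slide":[0,0,-0.0013],"yaw":-0.3,"gripper":0},
    {"slide":[0,0,-0.0017],"yaw":-0.4,"gripper":0},
    {"slide":[0,0,-0.0021],"yaw":-0.5,"gripper":0},
    {"slide":[0,0,-0.0026],"yaw":-0.6,"gripper":0},
    {"slide":[0,0,-0.0026],"yaw":-0.6,"gripper":0}
  ]
}}

```text
time_s: 12.8
ee_pos: [0.5481, 0.1679, 0.105]
eef_rot: [-3.14, 0.001, 1.005]
force: [-4.4, -0.4, -1.0]
grip_width: 0.0101
```

Request:
{"api": "arm_command", "payload": {
  "increments": [
    {"slide":[0,0,-0.0004],"yaw":-0.1,"gripper":0},
    {"slide":[0,0,-0.0009],"yaw":-0.2,"gripper":0},
    {"slide":[0,0,-0.0013],"yaw":-0.3,"gripper":0},
    {"slide":[0,0,-0.0017],"yaw":-0.4,"gripper":0},
    {"slide":[0,0,-0.0021],"yaw":-0.5,"gripper":0},
    {"slide":[0,0,-0.0026],"yaw":-0.6,"gripper":0},
    {"slide":[0,0,-0.0026],"yaw":-0.6,"gripper":0}
  ]
}}

```text
time_s: 13.68
ee_pos: [0.5478, 0.1682, 0.1028]
eef_rot: [-3.141, 0.002, 0.406]
force: [-7.7, 0.9, 3.8]
grip_width: 0.0096
```

Run:
```python
from station import readout
o=readout.get_obs(); print(o['time_s'],o['ee_pos'],o['eef_rot'],o['force'],o['moment'],o['qpos'][5])
```

```text
13.675 [0.54776786 0.16824764 0.10280724] [-3.14068570e+00  1.78024366e-03  4.06074090e-01] [-7.73539115  0.88054204  3.80736658] [ 0.05537673  1.73322897 -0.02661199] 1.3982551748450405
```

A sideways force of 7.7 N has built up, so the true axis is slightly towards -x. I'll relax x by 1.5 mm and continue.

Request:
{"api": "arm_command", "payload": {
  "increments": [
    {"slide":[-0.0015,0,0],"yaw":0,"gripper":0},
    {"slide":[-0.0015,0,-0.0004],"yaw":-0.08,"gripper":0},
    {"slide":[-0.0015,0,-0.0007],"yaw":-0.16,"gripper":0},
    {"slide":[-0.0015,0,-0.001],"yaw":-0.24,"gripper":0},
    {"slide":[-0.0015,0,-0.0014],"yaw":-0.32,"gripper":0},
    {"slide":[-0.0015,0,-0.0018],"yaw":-0.4,"gripper":0},
    {"slide":[-0.0015,0,-0.0018],"yaw":-0.4,"gripper":0}
  ]
}}

```text
time_s: 14.55
ee_pos: [0.5472, 0.1685, 0.1015]
eef_rot: [-3.141, -0.001, 0.005]
force: [-3.7, 2.7, 5.2]
grip_width: 0.0104
```

Run:
```python
from station import readout
o=readout.get_obs(); print(o['time_s'],o['ee_pos'],o['eef_rot'],o['force'],o['moment'],o['qpos'][5])
```

```text
14.55 [0.54721152 0.16850274 0.10151083] [-3.14072608e+00 -8.11539531e-04  5.47311113e-03] [-3.74723402  2.73773838  5.18226685] [0.56928586 0.74786743 0.00437175] 1.7994427635531172
```

Request:
{"api": "arm_command", "payload": {
  "increments": [
    {"slide":[-0.0005,0.0005,-0.0003],"yaw":-0.07,"gripper":0},
    {"slide":[-0.0005,0.0005,-0.0006],"yaw":-0.14,"gripper":0},
    {"slide":[-0.0005,0.0005,-0.0009],"yaw":-0.21,"gripper":0},
    {"slide":[-0.0005,0.0005,-0.0012],"yaw":-0.28,"gripper":0},
    {"slide":[-0.0005,0.0005,-0.0015],"yaw":-0.35,"gripper":0},
    {"slide":[-0.0005,0.0005,-0.0015],"yaw":-0.35,"gripper":0}
  ]
}}

```text
time_s: 15.3
ee_pos: [0.547, 0.1689, 0.1005]
eef_rot: [-3.14, -0.001, -0.344]
force: [-4.3, 1.7, 8.8]
grip_width: 0.01
```

Run:
```python
from fit import *
o=readout.get_obs(); print(o['time_s'],o['ee_pos'],o['eef_rot'],o['force'],o['moment'],o['qpos'][5])
w=imaging.camera('wrist'); s=imaging.camera('side')
for z in(.060,.062,.064): print(z,'side',fit(s,[(z+.035,.021),(z,.021)],(.5475,.1695)),'disc',fit(s,[(z,.04)],(.5475,.1695)), 'wdisc',fit(w,[(z,.04)],(.5475,.1695),lambda p:p[:,1]<235))
b=cv2.resize(s['color'][200:290,230:305,::-1],(400,480),interpolation=cv2.INTER_CUBIC)
cv2.imwrite('pics/s8.png',np.hstack([cv2.resize(w['color'][120:420,200:450,::-1],(400,480)),b]))
```

```text
15.3 [0.5469862  0.16894522 0.10045705] [-3.14031167e+00 -1.30409737e-03 -3.44261738e-01] [-4.28837222  1.66879717  8.79266456] [0.30985405 0.78141318 0.15407647] 2.1503094806477456
0.06 side (array([0.5489, 0.1683]), np.float64(1.69)) disc (array([0.5488, 0.1707]), np.float64(0.59)) wdisc (array([0.5497, 0.1679]), np.float64(0.2))
0.062 side (array([0.5469, 0.17  ]), np.float64(1.69)) disc (array([0.547 , 0.1723]), np.float64(0.59)) wdisc (array([0.5486, 0.1673]), np.float64(0.41))
0.064 side (array([0.5449, 0.1716]), np.float64(1.69)) disc (array([0.5389, 0.1771]), np.float64(0.59)) wdisc (array([0.5504, 0.1677]), np.float64(0.26))
```

View pics/s8.png

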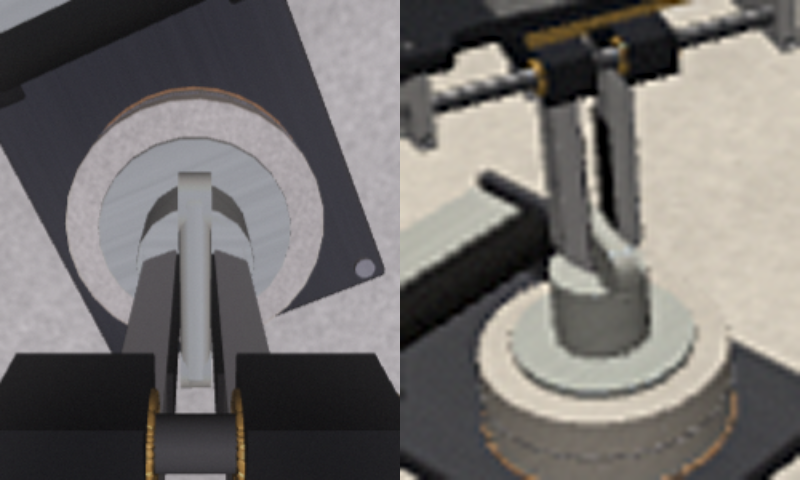

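The bar is turning with the fingers (wrist view) and the nut is on the disc, with the fit at z≈0.0615. I'll turn the last bit and watch the moment.

Request:
{"api": "arm_command", "payload": {
  "increments": [
    {"slide":[0,0,-0.0001],"yaw":-0.05,"gripper":0},
    {"slide":[0,0,-0.0002],"yaw":-0.1,"gripper":0},
    {"slide":[0,0,-0.0003],"yaw":-0.15,"gripper":0},
    {"slide":[0,0,-0.0003],"yaw":-0.15,"gripper":0}
  ]
}}

```text
time_s: 15.9
ee_pos: [0.5467, 0.1692, 0.1003]
eef_rot: [-3.14, -0.0, -0.493]
force: [-7.7, 3.4, 11.7]
grip_width: 0.0103
```

Run:
```python
from station import readout
o=readout.get_obs(); print(o['time_s'],o['ee_pos'],o['eef_rot'],o['force'],o['moment'],o['qpos'][5])
```

```text
15.9 [0.54668557 0.16916838 0.10027947] [-3.14026808e+00 -4.87363450e-04 -4.93475713e-01] [-7.69854445  3.43062608 11.67931182] [0.57814032 1.3327759  0.36909776] 2.2997338074110663
```

The moment rose to 0.37 N m, so the nut is tight. I'll ease the sideways and vertical load, release, and retreat upwards.

Request:
{"api": "arm_command", "payload": {
  "increments": [
    {"slide":[-0.001,0.0005,0.0005],"yaw":0,"gripper":0},
    {"slide":[-0.001,0.0005,0.0005],"yaw":0,"gripper":0.15},
    {"slide":[-0.001,0.0005,0.0005],"yaw":0,"gripper":0.3},
    {"slide":[-0.001,0.0005,0.0005],"yaw":0,"gripper":0.3},
    {"slide":[-0.001,0.0005,0.02],"yaw":0,"gripper":0.3},
    {"slide":[-0.001,0.0005,0.06],"yaw":0,"gripper":0.3},
    {"slide":[-0.001,0.0005,0.1],"yaw":0,"gripper":0.3},
    {"slide":[-0.001,0.0005,0.1],"yaw":0,"gripper":0.3}
  ]
}}

```text
time_s: 16.9
ee_pos: [0.5467, 0.1692, 0.2021]
eef_rot: [-3.138, -0.004, -0.496]
force: [-0.2, 0.8, -0.8]
grip_width: 0.0282
```

Run:
```python
from fit import *
o=readout.get_obs(); print(o['time_s'],o['ee_pos'],o['force'],o['grip_width'])
w=imaging.camera('wrist'); s=imaging.camera('side')
for z in(.059,.060,.061,.062,.063): print(z,'side nut',fit(s,[(z+.035,.021),(z,.021)],(.5475,.1695)),'wrist hub',fit(w,[(z+.035,.021)],(.548,.169)),'wdisc',fit(w,[(z,.04)],(.548,.169)))
print('reel side',fit(s,[(.055,.055)],(.5475,.1695)),'wrist',fit(w,[(.055,.055)],(.548,.169)))
b=cv2.resize(s['color'][200:290,230:305,::-1],(400,480),interpolation=cv2.INTER_CUBIC)
cv2.imwrite('pics/s9.png',np.hstack([cv2.resize(w['color'][100:400,200:450,::-1],(400,480)),b]))
```

```text
16.9 [0.54667669 0.16920439 0.20206247] [-0.19065208  0.78830575 -0.83406969] 0.028194122685709193
0.059 side nut (array([0.5489, 0.1676]), np.float64(1.58)) wrist hub (array([0.5563, 0.1802]), np.float64(1.58)) wdisc (array([0.5497, 0.168 ]), np.float64(0.56))
0.06 side nut (array([0.5479, 0.1685]), np.float64(1.58)) wrist hub (array([0.5565, 0.18  ]), np.float64(1.59)) wdisc (array([0.5499, 0.1679]), np.float64(0.57))
0.061 side nut (array([0.547 , 0.1693]), np.float64(1.58)) wrist hub (array([0.5569, 0.1797]), np.float64(1.6)) wdisc (array([0.55  , 0.1677]), np.float64(0.59))
0.062 side nut (array([0.546 , 0.1701]), np.float64(1.58)) wrist hub (array([0.5573, 0.1794]), np.float64(1.62)) wdisc (array([0.5501, 0.1676]), np.float64(0.63))
0.063 side nut (array([0.545 , 0.1709]), np.float64(1.58)) wrist hub (array([0.5576, 0.1791]), np.float64(1.63)) wdisc (array([0.5502, 0.1675]), np.float64(0.69))
reel side (array([0.5467, 0.1706]), np.float64(0.57)) wrist (array([0.5488, 0.168 ]), np.float64(0.75))
```

View pics/s9.png

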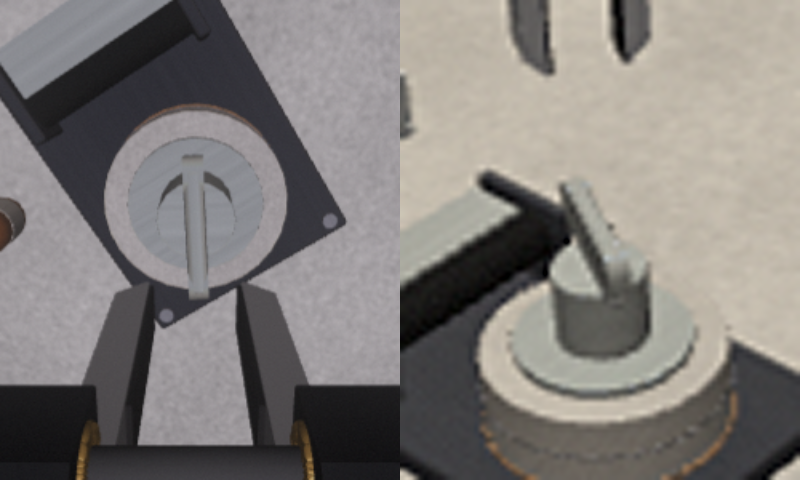

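Released: the nut stands upright and centred, with the bar lagging the fingers by about 2–3°. The fit gives z 0.061–0.0625, too coarse to be sure it is fully down. I'll regrip and turn a little more to feel for the stop.

Request:
{"api": "arm_command", "payload": {
  "increments": [
    {"slide":[0,0,-0.04],"yaw":0,"gripper":0.3},
    {"slide":[0,0,-0.08],"yaw":0,"gripper":0.3},
    {"slide":[0,0,-0.096],"yaw":0,"gripper":0.3},
    {"slide":[0,0,-0.1005],"yaw":0,"gripper":0.3},
    {"slide":[0,0,-0.1005],"yaw":0,"gripper":0.3},
    {"slide":[0,0,-0.1005],"yaw":0,"gripper":0},
    {"slide":[0,0,-0.1005],"yaw":0,"gripper":0},
    {"slide":[0,0,-0.1005],"yaw":0,"gripper":0}
  ],
  "grip_force": 25
}}

```text
time_s: 18.0
ee_pos: [0.546, 0.1693, 0.0994]
eef_rot: [-3.14, -0.001, -0.496]
force: [0.8, 2.4, 4.2]
grip_width: 0.0098
```

Run:
```python
from station import readout
o=readout.get_obs(); print(o['time_s'],o['ee_pos'],o['eef_rot'],o['force'],o['moment'],o['grip_width'])
```

```text
18.0 [0.54600066 0.16932165 0.09937847] [-3.14031522e+00 -1.06312439e-03 -4.95857631e-01] [0.82091805 2.35915396 4.15996125] [ 0.44193267 -0.10226125  0.2568602 ] 0.009840856005338764
```

Request:
{"api": "arm_command", "payload": {
  "increments": [
    {"slide":[0,0,0],"yaw":-0.04,"gripper":0},
    {"slide":[0,0,0],"yaw":-0.08,"gripper":0},
    {"slide":[0,0,0],"yaw":-0.08,"gripper":0}
  ]
}}

```text
time_s: 18.38
ee_pos: [0.5459, 0.1694, 0.0993]
eef_rot: [-3.14, -0.001, -0.575]
force: [1.0, 2.6, 6.7]
grip_width: 0.0109
```

Run:
```python
from station import readout
o=readout.get_obs(); print(o['time_s'],o['ee_pos'],o['eef_rot'],o['force'],o['moment'],o['grip_width'])
```

```text
18.375 [0.54592342 0.16939031 0.09934964] [-3.14042022e+00 -8.09422752e-04 -5.75353454e-01] [1.03123633 2.60822074 6.68610877] [0.6236523  0.04709167 0.55286634] 0.010885261205956292
```

The moment went straight to 0.55 N m in 0.08 rad and the bar started to wedge in the pads. That is a firm stop, so the disc is down on the reel. Releasing and retreating.

Request:
{"api": "arm_command", "payload": {
  "increments": [
    {"slide":[0,0,0],"yaw":0,"gripper":0.15},
    {"slide":[0,0,0],"yaw":0,"gripper":0.35},
    {"slide":[0,0,0],"yaw":0,"gripper":0.35},
    {"slide":[0,0,0.02],"yaw":0,"gripper":0.35},
    {"slide":[0,0,0.06],"yaw":0,"gripper":0.35},
    {"slide":[0,0,0.1],"yaw":0,"gripper":0.35},
    {"slide":[0,0,0.1],"yaw":0,"gripper":0.35},
    {"slide":[0,0,0.1],"yaw":0,"gripper":0.35}
  ]
}}

```text
time_s: 19.38
ee_pos: [0.5452, 0.1689, 0.1976]
eef_rot: [3.141, 0.001, -0.576]
force: [0.1, -0.5, -0.5]
grip_width: 0.0332
```

Run:
```python
from fit import *
o=readout.get_obs(); print(o['time_s'],o['ee_pos'],o['force'],o['grip_width'])
w=imaging.camera('wrist'); s=imaging.camera('side')
for z in(.060,.062): print(z,'side nut',fit(s,[(z+.035,.021),(z,.021)],(.5475,.1695)))
b=cv2.resize(s['color'][200:290,230:305,::-1],(400,480),interpolation=cv2.INTER_CUBIC)
cv2.imwrite('pics/s10.png',np.hstack([cv2.resize(w['color'][100:400,200:450,::-1],(400,480)),b]))
```

```text
19.375 [0.54519934 0.16887497 0.19763588] [ 0.1461661  -0.46781842 -0.4835651 ] 0.03317319735160302
0.06 side nut (array([0.5479, 0.1686]), np.float64(1.46))
0.062 side nut (array([0.5459, 0.1703]), np.float64(1.47))
```

```bash
python3 -c "
from station import job; print(job.hand_in())"
```

```text
the job is handed in; nothing more can be done
None
```

The big wing nut is on the spindle, run down to a firm stop, released, and the job is handed in at about 19.4 s. I could not confirm directly that the clamp disc is pressed fully down on the reel.

- **Placing:** I picked the nut up by its bar and corrected a 5.5 mm offset along the bar using the wrist camera. It went onto the spindle squarely and its lugs met the entry slots without the backward turn. The underside was at about 69 mm, with forces of 2 N or less.
- **Tightening:** I regripped it centred and ran it clockwise about 2.5 rad following the thread lead, with tool forces up to about 14 N. I released, regripped and tried another 0.08 rad. The moment went straight to about 0.55 N m and the bar began to wedge in the pads, which I take as the disc down on the reel.
- **Final state:** The gripper is open and about 0.1 m above the nut, with no contact force. The last picture I viewed, taken before the final nip-up, showed the nut upright and centred.

**Where the checks were weak or disagreed:**
- The side camera puts the nut's underside at 61–62.5 mm, when fully down is 60 mm. That fit is only good to 1–2 mm, so I relied on the feel of the stop.
- The top camera's first readings differed from the wrist camera's by about 6 mm; I went by the wrist camera.
- The last picture could not be viewed because I had reached the picture limit. Its side-camera fit matched the previous one.

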